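# Tip the power pack back and get the lifting blade under it

## Task

The power pack is to be carried off on the lifting blade, so get the blade under it without lifting the pack off the worktop. First take the blade off its stand, lay it flat on the worktop and let go; then tip the pack back on its rear bottom edge until it leans against the cross bar by itself. Slide the flat blade straight and centred under the raised front, almost to the rear edge, then tip the pack gently forward again so that it stands level on the blade, and disturb nothing else.

Things in the scene. Friction and masses are not known exactly. Their poses are not given: they have to be found in the camera images.
- power_pack: grey upright box, 56 mm deep (x) x 90 mm wide (y) x 125 mm tall, 0.6 to 0.9 kg, centre of mass about 66 mm up, so it balances on its rear bottom edge when tipped back about 23 degrees. Origin: centre of the underside; +x to its back (towards the cross bar), -x to its front (sockets, display). A black D handle runs front to back on top. Must not be let fall or lifted.
- pack_handle (a point): middle of the top bar of the pack's D handle, 161 mm above the underside; the bar is 50 mm long (along the pack's x), 12 mm wide (y), 14 mm high, with 29 mm of open space under it; take it across its 12 mm width from above. Axes as the pack's.
- pack_heel (a point): middle of the pack's rear bottom edge, on which it tips; 28 mm behind the origin. Axes as the pack's.
- lean_rest: fixed stand behind the pack. Origin on the worktop under its rubber cross bar; +x points away from the pack. The bar is 14 mm thick, 130 mm long (y), axis 95 mm up. A 5 mm round rail on the worktop, front side 62 mm before (-x) the bar's axis, keeps the heel from sliding back; the heel starts 66 to 74 mm before the bar's axis. The pack leans stably on the bar at 29 to 34 degrees.
- lift_blade: flat steel blade, 178 mm long, 0.25 kg. Plate 70 x 70 x 4 mm; origin: centre of its underside; +x to the tip edge, +z its upper side. Two rods rise from the plate's rear to a level handle 30 mm wide (y), 10 mm thick, x from -50 to -143 mm, its middle 40 mm above the underside, with an 18 mm wide slot from x -98 to -133. Hangs handle end up by that slot; +z then points off the stand. Lies flat stably.
- blade_tip (a point): middle of the plate's tip edge at its underside, 35 mm ahead of the origin. Axes as the blade's.
- blade_grip (a point): a place to hold the handle across its 30 mm width: x -108 mm, 40 mm above the plate's underside; hanging, it is about 30 mm below the tongue. Axes as the blade's.
- hang_stand: fixed stand: base plate, square post (16 x 22 mm, 211 mm tall, origin at its foot on the worktop) and a flat steel tongue that sticks out level from the post along -x, 10 mm wide, 5 mm thick, 96 mm long, with a lip at its end standing 9 mm above it.
- tongue_seat (a point): point on the top of the tongue where the blade hangs, 205 mm above the worktop, 80 mm from the post's axis; the inner side of the lip is 14 mm further out (-x). Lift the blade 15 to 20 mm, then draw it out along -x. Axes as the stand's.
- beaker: small empty glass beaker, 43 mm across, 56 mm tall; leave alone. Origin: centre of the underside.
- vial: capped vial, 28 mm across, 56 mm tall; leave alone. Origin: centre of the underside.
- tape: roll of tape lying flat, 94 mm across, 19 mm high; leave alone. Origin: centre of the underside.
- meter: upright thermo-hygrometer, 42 x 50 x 84 mm; leave alone. Origin: centre of the underside.
- petri: petri dish, 74 mm across, 12 mm high; leave alone. Origin: centre of the underside.
- marker: black marker pen lying down, 102 mm long; leave alone. Origin: centre of the underside.
There are look-alikes about, which are no part of the job. Leave any orange or yellow look-alike of the power_pack alone.

How it is judged:
By the outcome, as a careful person would: the job done as asked, in the order asked, and still so for the second after the job is handed in, with the robot touching nothing.
It also fails if it takes over 72 s, if anything falls off the work surface, if the arm or the gripper's body presses on something with over 40 N, if the wrist force passes 120 N, or if a joint passes its speed limit or range.

## Robot

A 6-joint arm with a two-finger parallel gripper is mounted at the origin on a cart in front of the work surface, level with it; the furniture and walls round the work are solid. World frame = base frame: x ahead of the robot, y to its left, z up, the work surface at z = 0. Lengths are in mm, angles in rad, forces in N, time in s.
With the tool pointing down it reaches from about 275 to 725 mm from the base axis. Payload 15.9 kg.
Tool frame: the origin (TCP) lies at the very end of the fingers, on their centre line; the grasp point (between the pads) lies 19 mm behind it; z points along the fingers, y is the line along which they close (so a half turn about z gives the same grasp; the last joint's range is limited). The gripper opens to 85 mm and grips with 20 to 120 N. Pads are 22 mm wide; open, the fingers measure 114 mm over their backs; the gripper's body (76 mm by 85 mm) begins 54 mm behind the grasp point. The pads swing forward as they close: fully open they stand 13 mm farther back than shut.
Start: joints at [1.156, 0.213, -0.034, 1.323, 0, 1.571], TCP at [201.496, 457.586, 231.306] pointing down, gripper open.
Joint ranges: [-2.98, 2.98], [-0.74, 1.72], [-1.14, 1.35], [-2.1, 2.04], [-1.57, 1.44], [-3.14, 3.14]. Speed limits (rad/s): [1.89, 1.89, 2.39, 2.57, 3.14, 3.14].

## Interface

Orientations are given as a unit quaternion [w, x, y, z].
In Python, from workcell import ctrl, cams, nets gives the robot as it stands.
- The arm moves only by the shell command python3 -m inch 'ROWS' [FORCE]. ROWS is JSON, a list of rows, each an object of numbers: "claw": the closure, from -1 (fully open) to 1 (shut); "x", "y", "z": the shift along the tool's x, y, z in mm; "turn": the turn about the tool's z in degrees. A call has 1 to 5 rows; each row is the pose to reach, as a shift and turn from the pose commanded when the call began, along the tool's axes at that moment; what a row does not reach only later rows make up. A row lasts 1/8 s, in which the tool goes at most 62.5 mm and 10.7 degrees, less where a joint would pass 70% of its speed; a pose out of reach is approached as far as the arm can. A call with a gripper value outside its range is refused whole. The fingers move at their own pace and stop on an object; FORCE is the grip in N (left out, the last holds). Time passes only in rows, so rows that repeat a pose let the fingers close. It gives the time, the measured TCP pose, the force, the opening and the grip force at its end, in the units of the state.
- ctrl.get_state(): the state, without advancing time (a new reading comes with each control period).
- cams.snapshot(name): name is "scene" or "side" or "wrist"; returns the picture (480x640x3 uint8, blue, green, red); there is no depth.
- cams.camera_params(name): a dict with "fx", "fy", "cx", "cy" (pixels), "view" (4x4, takes a point from world to camera coordinates); the wrist camera has in their place "tool_from_camera" (4x4, takes a point from camera to tool coordinates, whose origin is the TCP and whose axes are the flange's). Camera axes: x right, y down, z forward; pixel columns grow to the right and rows downward; lengths in mm; the calibration is good to about 2 mm. The wrist camera is an equidistant fisheye: a pixel r from the principal point sees the ray r / f radians off the axis. A picture is of the moment at which its call begins: read the wrist's pose just before it. camera_params takes no time and is no camera call.
- ctrl.close_job(): hands the job in; it is judged then, once.
Trained networks look in the newest picture that a camera, given by its name, has taken for a name from the list of things; names that differ only in an ending like _2 or _b are one class to them, and where a whole thing is asked for, a point or a joint stands for the part that bears it (a point fixed in the world has none). Each returns a list of dicts, best first, with "p" (0 to 1); they miss things now and then, are a little off and sometimes report something else, mostly with a low value. They report only what shows in the picture. A call takes as long as a camera call. They do not tell look-alikes from the thing itself.
- nets.search_frame(camera, query): "point" ([x, y, z] in mm, in world coordinates, good to about 4 mm: the middle of the surface that is visible of it).
- nets.outline_of(camera, query): "pixels" (480x640 bool, what is visible of it).
The state is a dict: "time": time; "qpos": joint angles; "dq": joint speeds; "effort": joint torques, N m; "tcp_pos": TCP position; "tcp_rot": TCP orientation; "ft_force": force on the tool from outside, world axes, zero at the start; "ft_torque": the same for the moment, N m; "gripper_width": opening from 0.0 (shut) to 1.0 (fully open); "gripper_force": force on a finger pad.
Only numpy, scipy, OpenCV 4.12 (cv2) and the standard library are available. Lean on these libraries where they do the work, as an engineer would, in place of code of your own. Each camera call takes 0.05 s, during which the arm holds its last target. There are 200 camera calls.

## Working session

There is one attempt and no reset: what is moved stays moved. The work goes in short steps, Python scripts to look and compute and a shell command to move; the robot and the scene stay as the last step left them, time stands still between calls to the robot, and variables do not carry over. Pictures are saved under pics/ and viewed, at most 10 in all, crops included, and the job is handed in when it is done.

```bash
ls; mkdir -p pics; python3 - <<'E'
from workcell import ctrl,cams,nets
import cv2,numpy as np
a=cams.snapshot("scene");b=cams.snapshot("side")
cv2.imwrite("pics/scene.png",a);cv2.imwrite("pics/side.png",b)
for c in("scene","side"):
  print(c,{k:np.round(v,3).tolist() for k,v in cams.camera_params(c).items()})
  for q in("power_pack","lift_blade","lean_rest","hang_stand","tongue_seat","pack_handle","blade_grip"):
    print(q,[(np.round(r["point"]).tolist(),round(r["p"],2)) for r in nets.search_frame(c,q)][:4])
print({k:np.round(v,3).tolist() for k,v in ctrl.get_state().items()})
print(np.round(cams.camera_params("wrist")["tool_from_camera"],3).tolist(), [cams.camera_params("wrist")[k] for k in("fx","fy","cx","cy")])
E
```

```text
pics
scene {'fx': 449.241, 'fy': 449.241, 'cx': 322.274, 'cy': 249.788, 'view': [[0.34, 0.94, -0.01, -177.953], [0.791, -0.292, -0.538, -405.1], [-0.508, 0.175, -0.843, 1440.728], [0.0, 0.0, 0.0, 1.0]]}
power_pack [([829.0, -260.0, 126.0], 0.96), ([498.0, -103.0, 112.0], 0.81), ([405.0, 340.0, 113.0], 0.62)]
lift_blade [([538.0, 294.0, 105.0], 0.84)]
lean_rest [([493.0, -214.0, 10.0], 0.92), ([674.0, -304.0, 21.0], 0.29)]
hang_stand [([546.0, 372.0, 7.0], 0.8)]
tongue_seat [([551.0, 374.0, 10.0], 0.81)]
pack_handle [([835.0, -259.0, 127.0], 0.87), ([407.0, 344.0, 118.0], 0.78), ([496.0, -103.0, 113.0], 0.58)]
blade_grip [([536.0, 291.0, 106.0], 0.91)]
side {'fx': 582.799, 'fy': 582.799, 'cx': 327.223, 'cy': 251.779, 'view': [[0.088, 0.996, 0.013, -38.305], [0.845, -0.068, -0.53, -431.358], [-0.527, 0.057, -0.848, 2007.572], [0.0, 0.0, 0.0, 1.0]]}
power_pack [([838.0, -259.0, 124.0], 0.85), ([503.0, -101.0, 120.0], 0.79), ([411.0, 358.0, 113.0], 0.76)]
lift_blade [([540.0, 287.0, 106.0], 0.89)]
lean_rest [([499.0, -212.0, 9.0], 0.97)]
hang_stand [([604.0, -394.0, 1.0], 0.52), ([382.0,
[... 190 characters left out ...]
.0], 0.6)]
blade_grip [([542.0, 294.0, 112.0], 0.97), ([506.0, -101.0, 121.0], 0.67), ([653.0, 145.0, 34.0], 0.44), ([551.0, 377.0, 15.0], 0.42)]
{'time': 0.8, 'qpos': [1.156, 0.213, -0.034, 1.324, 0.0, 1.571], 'dq': [-0.001, 0.001, -0.001, 0.0, -0.001, -0.001], 'effort': [-0.001, -68.591, 48.731, 0.001, 0.0, 0.0], 'tcp_pos': [201.495, 457.601, 231.344], 'tcp_rot': [-0.0, 0.206, 0.979, 0.0], 'ft_force': [0.23, 0.027, -0.815], 'ft_torque': [0.0, 0.005, 0.03], 'gripper_force': 0.0, 'gripper_width': 0.998}
[[0.0, -0.954, -0.301, 77.692], [1.0, 0.0, -0.001, 0.695], [0.001, -0.301, 0.954, -141.204], [0.0, 0.0, 0.0, 1.0]] [371.64829954431775, 371.64829954431775, 311.434501485788, 244.234537004731]
```

View pics/scene.png

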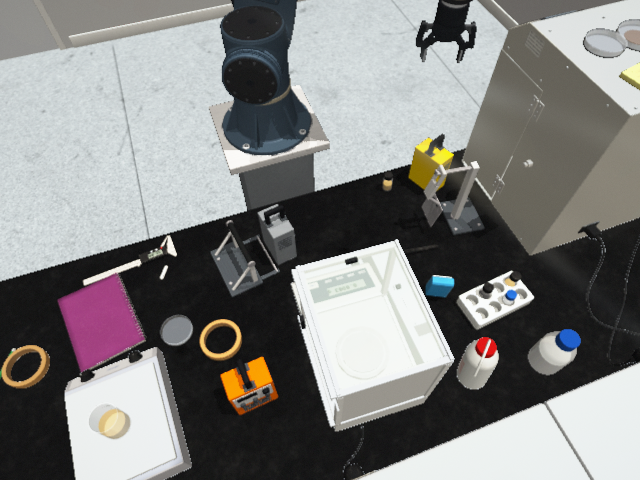

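View pics/side.png

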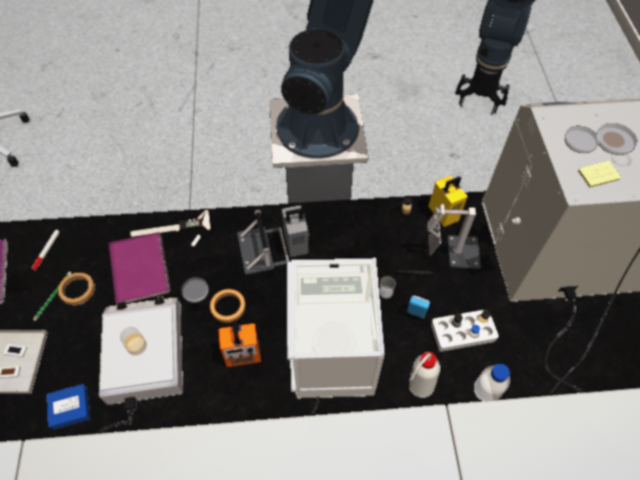

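Scene: the grey pack, the candidate I want, is at (277,235). The orange look-alike is at (248,385) and the yellow one at (430,165). The blade hangs at (432,195) on the stand (463,195), and the lean rest is at (237,265). I'll move above the stand and look from close by.

```bash
cat >h.py <<'E'
from workcell import ctrl,cams,nets
import numpy as np,cv2
from scipy.spatial.transform import Rotation as Ro
def st():
    s=ctrl.get_state(); w,x,y,z=s["tcp_rot"]; return s,np.array(s["tcp_pos"]),Ro.from_quat([x,y,z,w]).as_matrix()
def delta(tgt,yaw=None):
    "tool shift to world TCP tgt; turn to bring tool-y to world angle yaw (deg)"
    s,p,R=st(); d=R.T@(np.array(tgt)-p); a=np.degrees(np.arctan2(R[1,1],R[0,1]))
    print("tcp",p.round(1),"yaw",round(a,2),"shift",d.round(1),"turn",None if yaw is None else round((a-yaw+180)%360-180,2))
def cam(name):
    P=cams.camera_params(name)
    if name=="wrist":
        s,p,R=st(); T=np.eye(4);T[:3,:3]=R;T[:3,3]=p; V=np.linalg.inv(T@np.array(P["tool_from_camera"]))
    else: V=np.array(P["view"])
    return P,V
def ray(c,uv):
    P,V=c; a=(uv[0]-P["cx"])/P["fx"];b=(uv[1]-P["cy"])/P["fy"]
    if "view" in P: d=np.array([a,b,1.])
    else:
        r=np.hypot(a,b); k=np.sin(r)/r if r>1e-9 else 1; d=np.array([a*k,b*k,np.cos(r)])
    W=np.linalg.inv(V); return W[:3,3],W[:3,:3]@d
def atz(c,uv,z):
    o,d=ray(c,uv); return (o+d*(z-o[2])/d[2]).round(1)
def proj(c,X):
    P,V=c; q=V[:3,:3]@np.array(X)+V[:3,3]
    if "view" in P: return np.array([P["cx"]+P["fx"]*q[0]/q[2],P["cy"]+P["fy"]*q[1]/q[2]]).round(1)
    n=np.hypot(q[0],q[1]); r=np.arctan2(n,q[2]); return np.array([P["cx"]+P["fx"]*r*q[0]/n,P["cy"]+P["fy"]*r*q[1]/n]).round(1)
E
python3 -m inch '[{"z":-60,"turn":10},{"x":-100,"y":-15,"z":-110,"turn":20},{"x":-160,"y":-25,"z":-110,"turn":30},{"x":-220,"y":-35,"z":-110,"turn":40},{"x":-280,"y":-45,"z":-110,"turn":50}]'
python3 -c "
from h import *
delta([538,240,350],0)"
```

```text
tcp [201.5 457.6 231.3] yaw 66.23 shift [-395.7  -63.5 -118.7] turn 66.23validation failed for argument at $[0]...
```

```bash

python3 -m inch '[{"claw":-1,"x":0,"y":0,"z":-60,"turn":10},{"claw":-1,"x":-100,"y":-15,"z":-110,"turn":20},{"claw":-1,"x":-160,"y":-25,"z":-110,"turn":30},{"claw":-1,"x":-220,"y":-35,"z":-110,"turn":40},{"claw":-1,"x":-280,"y":-45,"z":-110,"turn":50}]'
python3 -c "
from h import *
delta([538,240,350],0)"
```

```text
time: 1.42
tcp_pos: [406.3, 325.2, 340.3]
tcp_rot: [0.0, 0.602, 0.798, 0.0]
ft_force: [-0.6, 0.7, -0.2]
gripper_width: 1.002
gripper_force: 0.0
tcp [406.3 325.2 340.3] yaw 15.92 shift [-118.   103.3   -9.7] turn 15.92
```

```bash

python3 -m inch '[{"claw":-1,"x":-40,"y":35,"z":-10,"turn":8},{"claw":-1,"x":-80,"y":70,"z":-10,"turn":16},{"claw":-1,"x":-118,"y":103,"z":-10,"turn":16},{"claw":-1,"x":-118,"y":103,"z":-10,"turn":16},{"claw":-1,"x":-118,"y":103,"z":-10,"turn":16}]'
python3 - <<'E'
from h import *
c=cam("wrist");a=cams.snapshot("wrist");cv2.imwrite("pics/w1.png",a)
delta([538,240,350],0)
for q in("lift_blade","hang_stand","tongue_seat","blade_grip"):
    print(q,[(np.round(r["point"]).tolist(),round(r["p"],2)) for r in nets.search_frame("wrist",q)][:4])
print(proj(c,[538,292,175]),proj(c,[546,372,211]))
E
```

```text
time: 2.05
tcp_pos: [536.4, 242.0, 349.6]
tcp_rot: [-0.0, 0.706, 0.708, -0.0]
ft_force: [-0.1, 0.4, 0.0]
gripper_width: 1.003
gripper_force: 0.0
tcp [536.  242.4 349.9] yaw 0.27 shift [-2.4  2.  -0.1] turn 0.27
lift_blade []
hang_stand [([541.0, 375.0, 13.0], 0.85)]
tongue_seat [([539.0, 375.0, 11.0], 0.91), ([474.0, -75.0, 49.0], 0.55)]
blade_grip [([470.0, -74.0, 51.0], 0.7)]
[314.1 163.2] [325.8  62.2]
```

View pics/w1.png

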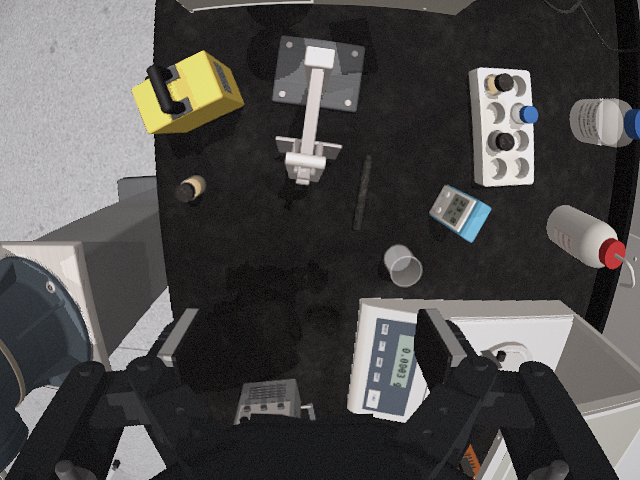

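Wrist view: the stand's post top is at (320,56), the tongue runs down to its lip at (302,180), and the blade handle's top end is at (305,162). The marker is at (362,192), the beaker at (402,265), the balance to the right of (352,300), and the pack's front at (265,400). I'll zoom on the stand and blade.

```bash
python3 - <<'E'
from h import *
a=cv2.imread("pics/w1.png");cv2.imwrite("pics/w1c.png",cv2.resize(a[36:196,260:360],None,fx=3.7,fy=3.7,interpolation=cv2.INTER_CUBIC))
c=cam("wrist")
print("post",atz(c,(320,48),211),atz(c,(320,66),211));print("lip",atz(c,(302,182),214));print("handletop",atz(c,(305,160),208))
for n,u,z in(("marker a",(368,157),10),("marker b",(358,228),10),("beaker",(408,272),5),("bal corner",(352,408),40),("bal far",(360,299),40),("vial",(192,188),30),("pack front top l",(237,420),125),("packfront r",(298,412),125),("pk bot l",(243,384),0),("pk bot r",(294,379),0)): print(n,atz(c,u,z))
E
```

```text
post [541.2 383.7 211. ] [541.2 369.6 211. ]
lip [528.3 281.7 214. ]
handletop [530.4 297.8 208. ]
marker a [608.9 287.3  10. ]
marker b [598.8 191.6  10. ]
beaker [675.7 125.5   5. ]
bal corner [602.9 -98.3  40. ]
bal far [602.3 100.4  40. ]
vial [381.1 250.2  30. ]
pack front top l [436.1 -46.2 125. ]
packfront r [519.5 -26.2 125. ]
pk bot l [422.1 -82.6   0. ]
pk bot r [508.7 -68.1   0. ]
```

View pics/w1c.png

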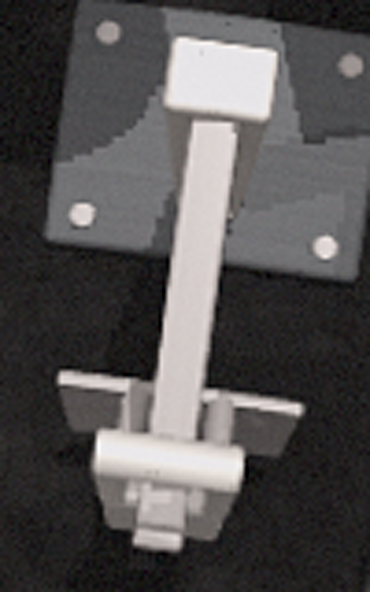

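```bash
python3 -c "
from h import *
delta([530.4,297.3,156],-7.6)"
```

```text
tcp [535.9 242.5 350.2] yaw 0.31 shift [ 54.8  -5.3 194.2] turn 7.91
```

```bash

python3 -m inch '[{"claw":-1,"x":30,"y":-3,"z":0,"turn":4},{"claw":-1,"x":55,"y":-5,"z":30,"turn":8},{"claw":-1,"x":55,"y":-5,"z":85,"turn":8},{"claw":-1,"x":55,"y":-5,"z":100,"turn":8},{"claw":-1,"x":55,"y":-5,"z":100,"turn":8}]'
python3 - <<'E'
from h import *
c=cam("wrist");a=cams.snapshot("wrist");cv2.imwrite("pics/w2.png",a)
delta([530.4,297.3,156],-7.6)
print(proj(c,[530.4,297.3,215]))
E
```

```text
time: 2.92
tcp_pos: [530.3, 296.9, 249.1]
tcp_rot: [-0.0, 0.753, 0.658, -0.001]
ft_force: [-0.1, -0.4, 0.3]
gripper_width: 0.998
gripper_force: 0.0
tcp [531.  297.1 250.4] yaw -7.73 shift [ 0.1 -0.7 94.4] turn -0.13
[312.6 284.9]
```

View pics/w2.png

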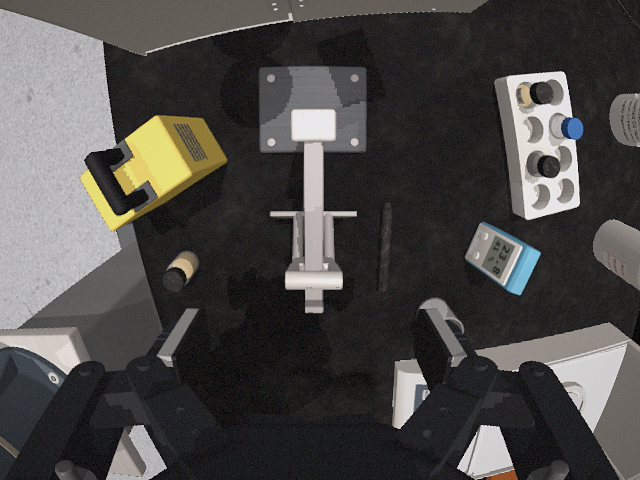

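The blade's handle end is at (313,280), within 2 mm of where I predicted it (313,285), and the tongue is vertical in the picture, so the yaw is right. I'll descend and grip.

```bash

python3 -m inch '[{"claw":-1,"x":2,"y":0,"z":45,"turn":0},{"claw":-1,"x":2,"y":0,"z":85,"turn":0},{"claw":-1,"x":2,"y":0,"z":94,"turn":0},{"claw":0.4,"x":2,"y":0,"z":94,"turn":0},{"claw":1,"x":2,"y":0,"z":94,"turn":0}]' 40
python3 -m inch '[{"claw":1,"x":0,"y":0,"z":0,"turn":0},{"claw":1,"x":0,"y":0,"z":0,"turn":0},{"claw":1,"x":0,"y":0,"z":0,"turn":0},{"claw":1,"x":0,"y":0,"z":0,"turn":0}]' 40
```

```text
time: 3.6
tcp_pos: [532.6, 299.4, 157.9]
tcp_rot: [0.0, 0.753, 0.658, 0.001]
ft_force: [-0.3, -0.1, 0.4]
gripper_width: 0.604
gripper_force: 0.0
time: 4.1
tcp_pos: [532.5, 299.1, 157.1]
tcp_rot: [0.0, 0.753, 0.658, 0.001]
ft_force: [1.4, 0.6, 6.8]
gripper_width: 0.342
gripper_force: 38.9
```

```bash

python3 -m inch '[{"claw":1,"x":0,"y":0,"z":-8,"turn":0},{"claw":1,"x":0,"y":0,"z":-17,"turn":0},{"claw":1,"x":0,"y":0,"z":-17,"turn":0},{"claw":1,"x":-20,"y":0,"z":-17,"turn":0},{"claw":1,"x":-40,"y":0,"z":-17,"turn":0}]'
python3 -m inch '[{"claw":1,"x":-20,"y":0,"z":0,"turn":0},{"claw":1,"x":-50,"y":0,"z":0,"turn":0},{"claw":1,"x":-80,"y":0,"z":0,"turn":0},{"claw":1,"x":-80,"y":0,"z":0,"turn":0}]'
python3 - <<'E'
from h import *
c=cam("wrist");a=cams.snapshot("wrist");cv2.imwrite("pics/w3.png",a)
b=cams.snapshot("side");cv2.imwrite("pics/s3.png",np.hstack([a,cv2.resize(b[130:330,380:500],None,fx=2.4,fy=2.4,interpolation=cv2.INTER_CUBIC)])[:,:]) if 0 else None
delta([500,100,200],0)
E
```

```text
time: 4.72
tcp_pos: [525.9, 258.5, 172.5]
tcp_rot: [-0.0, 0.753, 0.658, -0.0]
ft_force: [0.8, 1.0, -2.4]
gripper_width: 0.344
gripper_force: 39.8
time: 5.22
tcp_pos: [515.1, 177.7, 173.1]
tcp_rot: [0.0, 0.754, 0.657, -0.0]
ft_force: [-0.1, 0.6, -2.0]
gripper_width: 0.344
gripper_force: 39.9
tcp [515.5 179.5 173. ] yaw -7.82 shift [-80.9  -4.5 -27.1] turn -7.82
```

View pics/w3.png

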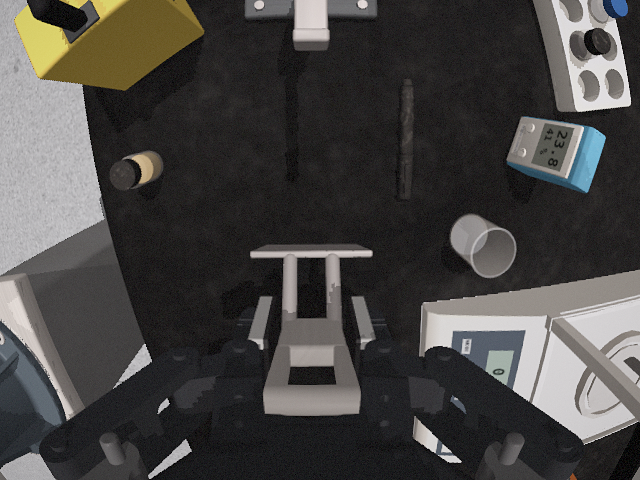

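The blade is off the stand, held upright with the plate at (310,252) towards the post. Next I'll carry it to the free area in front of the pack.

```bash

python3 -m inch '[{"claw":1,"x":-50,"y":-3,"z":0,"turn":-4},{"claw":1,"x":-110,"y":-5,"z":0,"turn":-8},{"claw":1,"x":-160,"y":-6,"z":0,"turn":-8},{"claw":1,"x":-165,"y":-7,"z":20,"turn":-8},{"claw":1,"x":-165,"y":-7,"z":40,"turn":-8}]' 20
python3 - <<'E'
from h import *
delta([485,12,120.5],0)
# pack geometry from the fixed cameras
for n in("scene","side"):
    c=cam(n);a=cams.snapshot(n);cv2.imwrite(f"pics/{n}4.png",a)
    for q in("power_pack","lean_rest"):
        for r in nets.outline_of(n,q):
            m=r["pixels"].astype(np.uint8);ys,xs=np.nonzero(m)
            if len(xs) and r["p"]>.3: print(n,q,round(r["p"],2),xs.min(),xs.max(),ys.min(),ys.max(),[v.tolist() for v in cv2.approxPolyDP(max(cv2.findContours(m,0,2)[0],key=len),2,True)[:,0]])
a=cv2.imread("pics/scene4.png")[180:310,195:325];b=cv2.imread("pics/side4.png")[185:285,220:330]
cv2.imwrite("pics/m4.png",np.hstack([cv2.resize(a,(400,400),interpolation=2),cv2.resize(b,(400,364),interpolation=2)[:364] if 0 else cv2.copyMakeBorder(cv2.resize(b,(400,364),interpolation=2),0,36,0,0,0)]))
E
```

```text
time: 5.95
tcp_pos: [486.5, 17.0, 132.5]
tcp_rot: [0.0, 0.706, 0.708, 0.0]
ft_force: [0.4, 0.0, -3.3]
gripper_width: 0.346
gripper_force: 40.0
tcp [486.5  17.  132.5] yaw 0.18 shift [-5.  -1.5 12. ] turn 0.18
scene power_pack 0.77 409 453 134 193 [[444, 134], [434, 139], [428, 137], [415, 147], [409, 173], [411, 179], [431, 193], [444, 183], [446, 174], [436, 175], [434, 171], [449, 168], [453, 155], [442, 145]]
scene power_pack 0.64 258 296 205 263 [[274, 205], [259, 211], [258, 216], [264, 241], [276, 261], [281, 263], [296, 254], [293, 228], [285, 217], [283, 207]]
scene power_pack 0.61 221 277 357 413 [[263, 357], [247, 363], [239, 359], [235, 368], [221, 374], [228, 398], [239, 413], [277, 396]]
scene lean_rest 0.7 211 278 220 295 [[229, 220], [226, 223], [229, 232], [221, 245], [211, 253], [229, 291], [235, 295], [261, 283], [265, 277], [277, 272], [278, 269], [274, 266], [272, 271], [261, 276], [245, 247], [247, 242], [255, 238], [260, 240], [259, 235], [242, 240], [233, 221]]
side power_pack 0.96 218 260 320 365 [[219, 329], [218, 344], [227, 365], [260, 360], [253, 324], [241, 325], [234, 320], [231, 326]]
side power_pack 0.74 283 308 206 255 [[300, 206], [283, 209], [284, 233], [291, 255], [308, 251], [305, 213]]
side power_pack 0.64 429 465 176 225 [[461, 176], [448, 176], [434, 184], [429, 206], [443, 225], [457, 220], [459, 214], [437, 213], [435, 209], [462, 209], [465, 194], [460, 187]]
side power_pack 0.34 210 244 289 321 [[221, 290], [210, 302], [213, 314], [224, 321], [239, 318], [244, 311], [242, 296], [232, 289]]
side lean_rest 0.64 238 288 210 274 [[258, 210], [255, 212], [256, 219], [244, 231], [238, 233], [246, 274], [268, 270], [288, 261], [272, 261], [266, 234], [269, 231], [280, 231], [286, 252], [282, 228], [265, 229]]
```

View pics/m4.png

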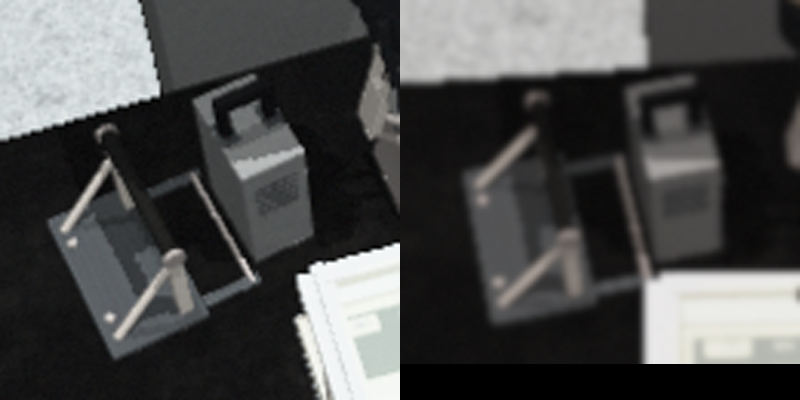

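Side by side: the grey pack with its black handle is the right one (top front-right corner at (305,152) in the crop), with no orange or yellow on it. Its rear faces the cross bar, whose ends are at (107,132) and (175,257). The rail runs from (195,175) to (255,282).

```bash
python3 - <<'E'
from h import *
A,B=cam("scene"),cam("side")
f=lambda p:(195+p[0]/3.077,180+p[1]/3.077); g=lambda p:(220+(p[0]-400)/3.636,185+p[1]/3.636)
for n,p,q,z in(("heelR",(255,262),(655,262),0),("frontR bot",(313,240),(722,253),0),("top fr R",(305,152),(717,158),125),("top rear R",(240,165),(643,165),125),("top rear L",(195,97),(627,93),125),("bar L",(107,132),(537,98),95),("bar R",(175,257),(568,237),95),("rail L",(195,175),(615,157),3),("rail R",(255,282),(650,278),3)):
    print(n,atz(A,f(p),z),atz(B,g(q),z))
E
```

```text
heelR [ 517.9 -119.5   -0. ] [ 519.2 -118.     0. ]
frontR bot [514.2 -67.2   0. ] [515. -63.   0.]
top fr R [511.8 -65.3 125. ] [506.2 -64.4 125. ]
top rear R [ 506.2 -115.8  125. ] [ 508.1 -121.4  125. ]
top rear L [ 431.1 -130.6  125. ] [ 439.  -130.4  125. ]
bar L [ 417.1 -204.2   95. ] [ 416.3 -202.9   95. ]
bar R [ 549.6 -183.2   95. ] [ 549.8 -182.6   95. ]
rail L [ 417.6 -143.3    3. ] [ 415.2 -145.7    3. ]
rail R [ 538.1 -125.3    3. ] [ 535.9 -122.8    3. ]
```

```bash
python3 -c "
from h import *
delta([455.7,-15.3,122],8.8)"
python3 -m inch '[{"claw":1,"x":-15,"y":-15,"z":0,"turn":-4},{"claw":1,"x":-32,"y":-31,"z":0,"turn":-8.6},{"claw":1,"x":-32,"y":-31,"z":6,"turn":-8.6},{"claw":1,"x":-32,"y":-31,"z":11,"turn":-8.6},{"claw":1,"x":-32,"y":-31,"z":11,"turn":-8.6}]' 20
python3 -m inch '[{"claw":1,"x":0,"y":0,"z":2,"turn":0},{"claw":1,"x":0,"y":0,"z":4,"turn":0},{"claw":1,"x":0,"y":0,"z":4,"turn":0}]' 20
python3 -c "
from h import *
delta([455.7,-15.3,120],8.8)"
```

```text
tcp [486.8  17.8 133.6] yaw 0.27 shift [-32.9 -31.2  11.5] turn -8.53
time: 6.88
tcp_pos: [457.1, -14.2, 123.5]
tcp_rot: [0.001, 0.651, 0.759, 0.001]
ft_force: [-4.8, 1.0, 23.2]
gripper_width: 0.342
gripper_force: 42.0
time: 7.25
tcp_pos: [457.8, -14.2, 120.5]
tcp_rot: [0.002, 0.651, 0.759, 0.002]
ft_force: [-9.5, 0.0, 42.2]
gripper_width: 0.342
gripper_force: 42.7
tcp [457.8 -14.2 120.5] yaw 8.81 shift [-0.8 -2.2  0.5] turn 0.01
```

```bash

python3 -m inch '[{"claw":0.25,"x":0,"y":0,"z":-4,"turn":0},{"claw":0.3,"x":6,"y":0,"z":-4,"turn":0},{"claw":0.35,"x":12,"y":0,"z":-6,"turn":0},{"claw":0.35,"x":20,"y":0,"z":-8,"turn":0},{"claw":0.35,"x":26,"y":0,"z":-9,"turn":0}]' 20
python3 - <<'E'
from h import *
delta([455.7,-15.3,120],8.8)
c=cam("wrist");a=cams.snapshot("wrist");cv2.imwrite("pics/w5.png",a)
E
```

```text
time: 7.88
tcp_pos: [451.1, 11.7, 126.7]
tcp_rot: [-0.0, 0.65, 0.76, -0.0]
ft_force: [-0.3, 0.2, -2.4]
gripper_width: 0.345
gripper_force: 18.1
tcp [451.1  11.7 126.7] yaw 8.85 shift [-27.3   0.4   6.7] turn 0.05
```

View pics/w5.png

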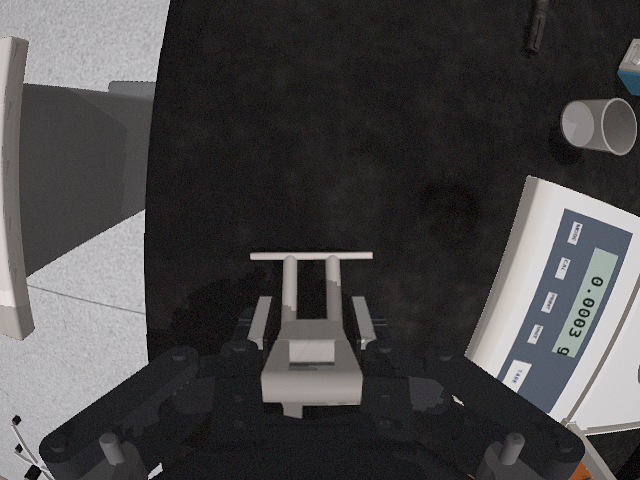

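```bash

python3 -m inch '[{"claw":0.35,"x":10,"y":0,"z":2,"turn":0},{"claw":0.35,"x":22,"y":0,"z":2,"turn":0},{"claw":0.35,"x":34,"y":0,"z":2,"turn":0},{"claw":0.35,"x":34,"y":0,"z":2,"turn":0}]' 20
python3 -m inch '[{"claw":0.35,"x":10,"y":0,"z":2,"turn":0},{"claw":0.35,"x":20,"y":0,"z":3,"turn":0},{"claw":0.35,"x":30,"y":0,"z":4,"turn":0},{"claw":0.35,"x":40,"y":0,"z":5,"turn":0}]' 20
```

```text
time: 8.43
tcp_pos: [446.0, 45.4, 124.8]
tcp_rot: [-0.0, 0.65, 0.76, 0.0]
ft_force: [1.0, 0.9, -3.2]
gripper_width: 0.349
gripper_force: 18.2
time: 8.93
tcp_pos: [440.0, 84.7, 119.8]
tcp_rot: [0.0, 0.651, 0.759, 0.0]
ft_force: [-0.5, -0.9, -1.2]
gripper_width: 0.347
gripper_force: 17.5
```

```bash
cat >>h.py <<'E'
def bl():
    a=cams.snapshot("wrist")
    g=cv2.cvtColor(a,6)
    print("plate cols 256:",[int(i) for i in np.nonzero(g[150:300,256]>110)[0]+150][::1][:1],[int(i) for i in np.nonzero(g[150:300,256]>110)[0]+150][-1:], "center col bright:",np.flatnonzero(np.diff((g[:,312]>110).astype(int))).tolist())
    return a
E
python3 - <<'E'
from h import *
for f in("w3","w5"):
    g=cv2.imread(f"pics/{f}.png",0);r=np.nonzero(g[150:300,256]>110)[0]+150;print(f,r.min(),r.max(),np.flatnonzero(np.diff((g[:,312]>110).astype(int))).tolist())
a=bl();cv2.imwrite("pics/w6.png",a)
E
```

```text
w3 251 257 [40, 249, 257, 344, 365, 387, 415]
w5 253 259 [252, 259, 338, 361, 372, 404]
plate cols 256: [270] [276] center col bright: [269, 275, 333, 339, 340, 393, 417, 418]
```

```bash
cat >>h.py <<'E'
def pred(gx,ph,off=19,pts=((-35,0),(35,0),(-35,4),(-143,45),(-143,35))):
    "pixels of blade points (bx,bz) when gripped at bx=gx,bz=40, rotated ph deg towards flat"
    P=cams.camera_params("wrist");V=np.linalg.inv(np.array(P["tool_from_camera"]));t=np.radians(ph);out=[]
    for bx,bz in pts:
        u,v=bx-gx,bz-40   # along blade x (down at 0), along blade z (tool -x at 0)
        X=[-(u*np.sin(t)+v*np.cos(t)),0,-off+u*np.cos(t)-v*np.sin(t)]
        out.append(int(proj((P,V),X)[1]))
    return out
E
python3 - <<'E'
from h import *
for gx in(-104,-112):
  for ph in(0,5,10,15,20,30,40): print(gx,ph,pred(gx,ph))
E
```

```text
-104 0 [203, 184, 210, 421, 397]
-104 5 [213, 200, 220, 414, 387]
-104 10 [223, 216, 230, 406, 377]
-104 15 [234, 232, 241, 397, 365]
-104 20 [245, 248, 252, 387, 353]
-104 30 [267, 281, 273, 364, 329]
-104 40 [289, 313, 296, 341, 306]
-112 0 [200, 182, 207, 404, 381]
-112 5 [211, 199, 218, 399, 373]
-112 10 [222, 215, 229, 392, 364]
-112 15 [234, 232, 240, 386, 356]
-112 20 [245, 249, 252, 378, 347]
-112 30 [269, 282, 275, 362, 329]
-112 40 [293, 315, 299, 344, 312]
```

```bash

python3 -m inch '[{"claw":0.35,"x":10,"y":0,"z":4,"turn":0},{"claw":0.35,"x":21,"y":0,"z":9,"turn":0},{"claw":0.35,"x":32,"y":0,"z":15,"turn":0},{"claw":0.35,"x":43,"y":0,"z":21,"turn":0},{"claw":0.35,"x":53,"y":0,"z":29,"turn":0}]' 20
python3 - <<'E'
from h import *
a=bl();cv2.imwrite("pics/w7.png",a)
for ph in(40,50,55,60,65): print(ph,pred(-104,ph))
E
```

```text
time: 9.6
tcp_pos: [432.4, 138.2, 91.5]
tcp_rot: [-0.0, 0.65, 0.76, 0.002]
ft_force: [-2.8, 7.7, 12.4]
gripper_width: 0.346
gripper_force: 20.1
plate cols 256: [] [] center col bright: [326, 398]
40 [289, 313, 296, 341, 306]
50 [312, 346, 318, 317, 285]
55 [323, 362, 329, 305, 276]
60 [335, 378, 341, 295, 268]
65 [346, 394, 352, 285, 261]
```

```bash

python3 -m inch '[{"claw":0.35,"x":10,"y":0,"z":7,"turn":0},{"claw":0.35,"x":18,"y":0,"z":16,"turn":0},{"claw":0.35,"x":27,"y":0,"z":26,"turn":0},{"claw":0.35,"x":34,"y":0,"z":37,"turn":0},{"claw":0.35,"x":40,"y":0,"z":48,"turn":0}]' 20
python3 - <<'E'
from h import *
a=bl();cv2.imwrite("pics/w8.png",a)
for ph in(60,70,75,80,85,90): print(ph,pred(-104,ph))
E
```

```text
time: 10.28
tcp_pos: [425.7, 176.5, 42.2]
tcp_rot: [-0.0, 0.65, 0.76, 0.0]
ft_force: [-0.9, 3.2, 3.8]
gripper_width: 0.346
gripper_force: 21.4
plate cols 256: [] [] center col bright: [275, 308, 365, 419]
60 [335, 378, 341, 295, 268]
70 [358, 410, 363, 275, 255]
75 [369, 427, 375, 267, 249]
80 [381, 443, 386, 260, 245]
85 [392, 459, 397, 254, 242]
90 [404, 475, 408, 249, 240]
```

```bash

python3 -m inch '[{"claw":0.35,"x":6,"y":0,"z":6,"turn":0},{"claw":0.35,"x":10,"y":0,"z":12,"turn":0},{"claw":0.35,"x":12,"y":0,"z":17,"turn":0},{"claw":0.35,"x":13,"y":0,"z":21,"turn":0},{"claw":0.35,"x":13,"y":0,"z":21,"turn":0}]' 20
python3 - <<'E'
from h import *
a=bl();cv2.imwrite("pics/w9.png",a)
E
```

```text
time: 10.95
tcp_pos: [423.7, 189.0, 21.6]
tcp_rot: [-0.0, 0.651, 0.759, 0.0]
ft_force: [-0.5, 1.1, 1.5]
gripper_width: 0.349
gripper_force: 21.8
plate cols 256: [152] [159] center col bright: [263, 295, 367, 419]
```

View pics/w9.png

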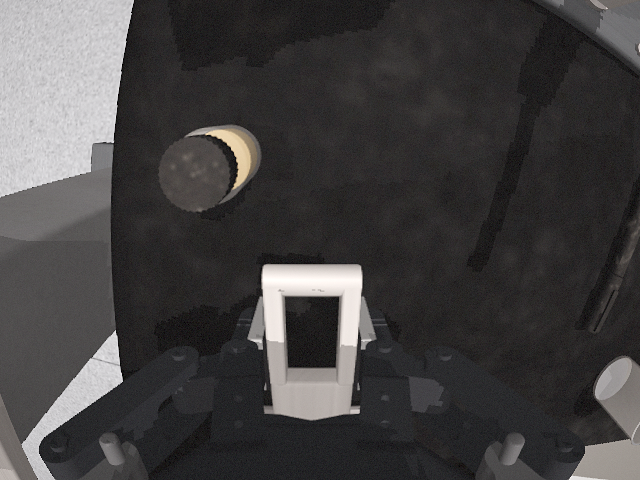

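The handle's end bar is at (312,275) with its slot below it, so the blade is nearly flat. I'll press it down a little further, then let go.

```bash

python3 -m inch '[{"claw":0.35,"x":1,"y":0,"z":2,"turn":0},{"claw":0.35,"x":2,"y":0,"z":4,"turn":0},{"claw":0.35,"x":2,"y":0,"z":6,"turn":0},{"claw":0.35,"x":2,"y":0,"z":6,"turn":0}]' 20
python3 -m inch '[{"claw":0.1,"x":0,"y":0,"z":0,"turn":0},{"claw":-0.2,"x":0,"y":0,"z":0,"turn":0},{"claw":-0.5,"x":0,"y":0,"z":0,"turn":0},{"claw":-0.5,"x":0,"y":0,"z":0,"turn":0}]' 20
python3 -m inch '[{"claw":-0.5,"x":0,"y":0,"z":-50,"turn":0},{"claw":-0.5,"x":0,"y":0,"z":-110,"turn":0},{"claw":-0.5,"x":-40,"y":0,"z":-170,"turn":0},{"claw":-0.5,"x":-90,"y":0,"z":-220,"turn":0},{"claw":-0.5,"x":-140,"y":0,"z":-250,"turn":0}]'
python3 -c "
from h import *
delta([472.5-4.3-0.153*20,-96.4+.988*20,300],8.8)"
```

```text
time: 11.5
tcp_pos: [423.4, 190.9, 15.7]
tcp_rot: [-0.0, 0.651, 0.76, 0.0]
ft_force: [-0.1, 1.4, 1.2]
gripper_width: 0.349
gripper_force: 21.9
time: 12.0
tcp_pos: [423.4, 190.8, 15.8]
tcp_rot: [0.0, 0.651, 0.759, -0.0]
ft_force: [-0.6, -0.5, 0.7]
gripper_width: 0.752
gripper_force: 0.0
time: 12.62
tcp_pos: [443.4, 62.1, 260.5]
tcp_rot: [0.001, 0.65, 0.76, 0.001]
ft_force: [1.8, -0.4, -0.8]
gripper_width: 0.749
gripper_force: 0.0
tcp [443.4  62.1 260.5] yaw 8.91 shift [-140.4    0.   -39.5] turn 0.11
```

```bash

python3 -m inch '[{"claw":-0.5,"x":-50,"y":0,"z":-10,"turn":0},{"claw":-0.5,"x":-105,"y":0,"z":-10,"turn":0},{"claw":-0.5,"x":-155,"y":0,"z":-10,"turn":0},{"claw":-0.5,"x":-160,"y":0,"z":-10,"turn":0},{"claw":-0.5,"x":-160,"y":0,"z":-10,"turn":0}]'
python3 - <<'E'
from h import *
c=cam("wrist");a=cams.snapshot("wrist");cv2.imwrite("pics/w10.png",a)
delta([468.2,-96.4,142],8.8)
print(proj(c,[468.2,-96.4,168]),proj(c,[468.2-45,-96.4,125]))
E
```

```text
time: 13.25
tcp_pos: [467.7, -95.1, 268.3]
tcp_rot: [-0.0, 0.651, 0.759, -0.0]
ft_force: [-0.1, 0.1, 0.2]
gripper_width: 0.751
gripper_force: 0.0
tcp [467.7 -94.5 268.4] yaw 8.84 shift [ -2.    0.2 126.4] turn 0.04
[312.3 248.4] [256.3 223.3]
```

View pics/w10.png

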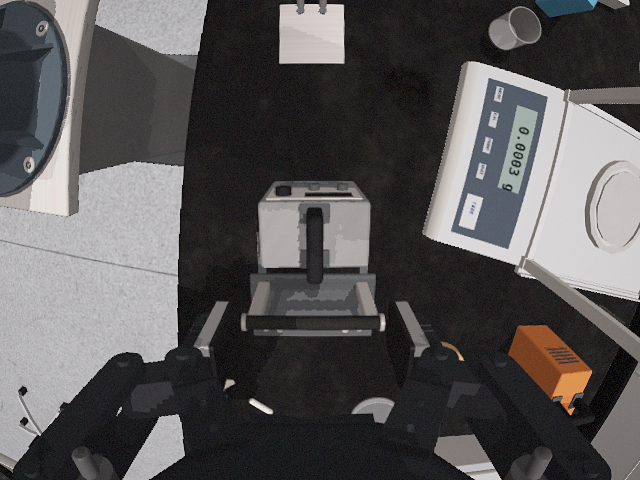

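Wrist view: the blade lies flat, tip edge at row 63 (cols 280–344). The pack is upright with its handle bar centred at (315,246), and the cross bar spans (242,322)–(385,322). Everything lines up with the tool's axes. I'll descend on the handle.

```bash
python3 - <<'E'
from h import *
c=cam("wrist")
X=atz(c,(315,246.5),168);print("handle",X);print("bar",atz(c,(242,321),95),atz(c,(385,322),95)); 
for u in((258,205),(370,205),(263,268),(366,268)): print("packtop",atz(c,u,125))
print("tip",atz(c,(280,63),4),atz(c,(344,63),4))
delta([X[0],X[1],142],8.8)
E
python3 -m inch '[{"claw":-0.5,"x":0,"y":1,"z":45,"turn":0},{"claw":-0.5,"x":0,"y":1,"z":90,"turn":0},{"claw":-0.5,"x":0,"y":1,"z":118,"turn":0},{"claw":-0.5,"x":0,"y":1,"z":126,"turn":0},{"claw":-0.5,"x":0,"y":1,"z":126,"turn":0}]'
python3 -m inch '[{"claw":0,"x":0,"y":0,"z":0,"turn":0},{"claw":0.4,"x":0,"y":0,"z":0,"turn":0},{"claw":0.55,"x":0,"y":0,"z":0,"turn":0},{"claw":0.55,"x":0,"y":0,"z":0,"turn":0}]' 25
python3 -m inch '[{"claw":0.65,"x":0,"y":0,"z":0,"turn":0},{"claw":0.75,"x":0,"y":0,"z":0,"turn":0},{"claw":0.8,"x":0,"y":0,"z":0,"turn":0},{"claw":0.8,"x":0,"y":0,"z":0,"turn":0}]' 25
```

```text
handle [469.8 -94.2 168. ]
bar [ 415.8 -203.9   95. ] [ 554.2 -183.6   95. ]
packtop [422.8 -80.9 125. ]
packtop [509.8 -67.4 125. ]
packtop [ 432.9 -132.9  125. ]
packtop [ 517.  -119.8  125. ]
tip [410.7  51.4   4. ] [478.3  61.9   4. ]
tcp [467.7 -94.5 268.4] yaw 8.84 shift [-1.000e-01  2.200e+00  1.264e+02] turn 0.04
time: 13.92
tcp_pos: [469.0, -94.3, 143.0]
tcp_rot: [0.0, 0.65, 0.76, 0.0]
ft_force: [0.2, 0.0, -0.6]
gripper_width: 0.749
gripper_force: 0.0
time: 14.42
tcp_pos: [468.9, -95.0, 142.6]
tcp_rot: [0.0, 0.651, 0.759, 0.0]
ft_force: [0.9, -0.2, 0.4]
gripper_width: 0.228
gripper_force: 0.0
time: 14.92
tcp_pos: [469.0, -94.9, 142.5]
tcp_rot: [0.0, 0.651, 0.759, 0.0]
ft_force: [1.9, 0.6, -0.4]
gripper_width: 0.137
gripper_force: 24.9
```

Grip is good (11.6 mm wide). Now I'll tip the pack back along the arc about its heel.

```bash

python3 -m inch '[{"claw":0.8,"x":-6,"y":0,"z":-0.6,"turn":0},{"claw":0.8,"x":-14,"y":0,"z":-1.3,"turn":0},{"claw":0.8,"x":-25,"y":0,"z":-1.8,"turn":0},{"claw":0.8,"x":-36,"y":0,"z":-1.6,"turn":0},{"claw":0.8,"x":-46,"y":0,"z":-1,"turn":0}]' 25
python3 -m inch '[{"claw":0.8,"x":-8,"y":0,"z":1,"turn":0},{"claw":0.8,"x":-16,"y":0,"z":2.5,"turn":0},{"claw":0.8,"x":-22,"y":0,"z":3.5,"turn":0},{"claw":0.8,"x":-22,"y":0,"z":3.5,"turn":0}]' 25
python3 -c "
from h import *
delta([469,-94.9,142.5],8.8)"
```

```text
time: 15.55
tcp_pos: [476.3, -141.0, 143.9]
tcp_rot: [0.0, 0.651, 0.759, 0.0]
ft_force: [1.9, 2.2, 5.1]
gripper_width: 0.136
gripper_force: 26.8
time: 16.05
tcp_pos: [479.5, -162.8, 140.2]
tcp_rot: [0.0, 0.651, 0.759, 0.0]
ft_force: [2.3, 1.1, 5.9]
gripper_width: 0.132
gripper_force: 27.8
tcp [ 479.5 -162.8  140.2] yaw 8.8 shift [68.8 -0.  -2.3] turn -0.0
```

```bash

python3 -m inch '[{"claw":0.8,"x":-3,"y":0,"z":0.2,"turn":0},{"claw":0.8,"x":-6,"y":0,"z":0.3,"turn":0},{"claw":0.8,"x":-11,"y":0,"z":1.8,"turn":0},{"claw":0.8,"x":-16,"y":0,"z":3.4,"turn":0},{"claw":0.8,"x":-16,"y":0,"z":3.4,"turn":0}]' 25
python3 -m inch '[{"claw":0.8,"x":-3,"y":0,"z":1,"turn":0},{"claw":0.8,"x":-6,"y":0,"z":2.2,"turn":0},{"claw":0.8,"x":-6,"y":0,"z":2.2,"turn":0}]' 25
python3 -c "
from h import *
delta([469,-94.9,142.5],8.8)"
```

```text
time: 16.68
tcp_pos: [481.6, -178.3, 136.3]
tcp_rot: [-0.0, 0.651, 0.759, -0.0]
ft_force: [0.6, 1.5, 0.2]
gripper_width: 0.138
gripper_force: 27.4
time: 17.05
tcp_pos: [482.7, -184.1, 134.3]
tcp_rot: [0.0, 0.651, 0.759, -0.0]
ft_force: [0.3, 0.6, 1.3]
gripper_width: 0.137
gripper_force: 27.8
tcp [ 482.7 -184.1  134.3] yaw 8.82 shift [90.2  0.2 -8.2] turn 0.02
```

```bash

python3 -m inch '[{"claw":0.8,"x":-2,"y":0,"z":0.8,"turn":0},{"claw":0.8,"x":-4,"y":0,"z":1.6,"turn":0},{"claw":0.8,"x":-4,"y":0,"z":1.6,"turn":0},{"claw":0.8,"x":-5.5,"y":0,"z":2.2,"turn":0},{"claw":0.8,"x":-5.5,"y":0,"z":2.2,"turn":0}]' 25
python3 -c "
from h import *
delta([469,-94.9,142.5],8.8)
c=cam('wrist');cv2.imwrite('pics/w11.png',cams.snapshot('wrist'))"
```

```text
time: 17.68
tcp_pos: [483.6, -188.4, 132.8]
tcp_rot: [-0.0, 0.65, 0.76, 0.001]
ft_force: [-3.4, 10.5, 16.9]
gripper_width: 0.133
gripper_force: 30.2
tcp [ 483.6 -188.4  132.8] yaw 8.87 shift [94.6  0.  -9.6] turn 0.07
```

View pics/w11.png

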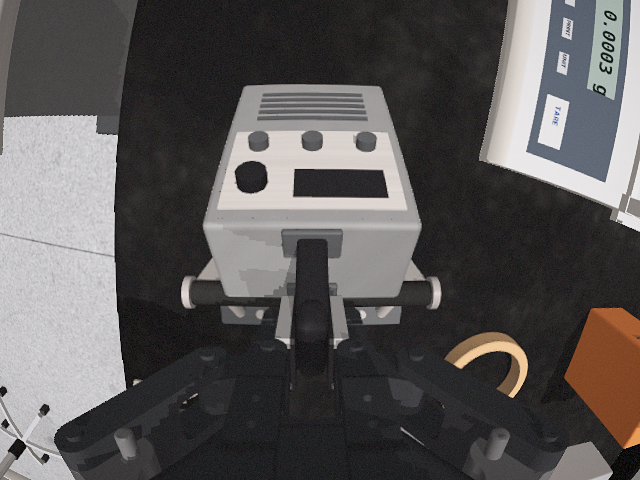

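The pack leans back onto the cross bar: bar at row 293, front bottom edge at row 87, and 10 N of contact. I'll let go gently and look.

```bash

python3 -m inch '[{"claw":0.75,"x":1,"y":0,"z":-0.4,"turn":0},{"claw":0.5,"x":1,"y":0,"z":-0.4,"turn":0},{"claw":0.2,"x":1,"y":0,"z":-0.4,"turn":0},{"claw":-0.2,"x":1,"y":0,"z":-0.4,"turn":0},{"claw":-0.2,"x":1,"y":0,"z":-0.4,"turn":0}]' 25
python3 -m inch '[{"claw":-0.2,"x":0,"y":0,"z":-20,"turn":0},{"claw":-0.2,"x":0,"y":0,"z":-50,"turn":0},{"claw":-0.2,"x":0,"y":0,"z":-100,"turn":0},{"claw":-0.2,"x":60,"y":0,"z":-120,"turn":0},{"claw":-0.2,"x":110,"y":0,"z":-120,"turn":0}]'
python3 - <<'E'
from h import *
c=cam("wrist");a=cams.snapshot("wrist");cv2.imwrite("pics/w12.png",a);delta([470,-80,250],8.8)
g=cv2.cvtColor(a,6);print(a.shape)
for q in("power_pack","lift_blade"):
  for r in nets.outline_of("wrist",q)[:2]:
    m=r["pixels"].astype(np.uint8);print(q,round(r["p"],2),[v.tolist() for v in cv2.approxPolyDP(max(cv2.findContours(m,0,2)[0],key=len),3,True)[:,0]])
E
```

```text
time: 18.35
tcp_pos: [483.3, -188.4, 132.4]
tcp_rot: [-0.0, 0.651, 0.759, -0.0]
ft_force: [-0.4, -0.5, -0.5]
gripper_width: 0.599
gripper_force: 0.0
time: 18.98
tcp_pos: [466.8, -78.6, 254.1]
tcp_rot: [0.001, 0.651, 0.759, 0.001]
ft_force: [1.1, 1.1, -0.8]
gripper_width: 0.601
gripper_force: 0.0
tcp [465.5 -74.1 253.5] yaw 8.92 shift [-6.5  3.5  3.5] turn 0.12
(480, 640, 3)
power_pack 0.71 [[269, 213], [258, 291], [259, 331], [266, 345], [303, 352], [304, 387], [313, 390], [318, 385], [319, 352], [325, 347], [358, 345], [365, 322], [357, 219], [352, 212]]
power_pack 0.61 [[519, 340], [510, 371], [567, 423], [574, 423], [584, 439], [589, 439], [594, 432], [581, 412], [590, 386], [546, 339]]
lift_blade 0.63 [[293, 0], [294, 11], [277, 16], [277, 75], [340, 75], [341, 16], [326, 14], [324, 0], [319, 0], [314, 14], [303, 14], [300, 0]]
```

View pics/w12.png

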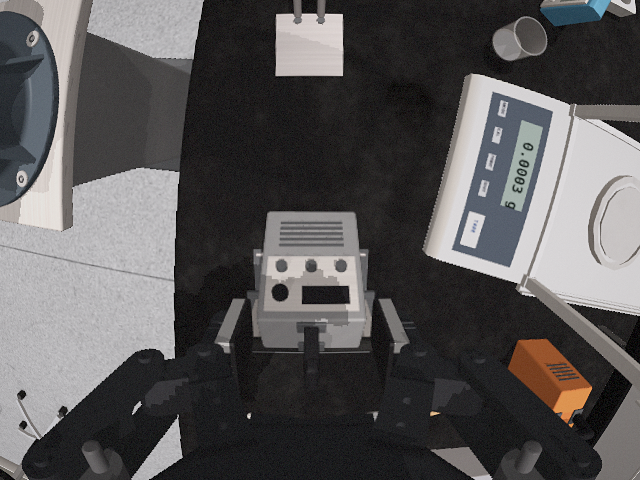

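The pack leans by itself: front bottom edge at row 212 (cols 267–356), blade tip edge at row 76 (cols 276–343). I've now viewed 12 pictures, over the limit of 10, so from here I'll use numbers only.

```bash
python3 - <<'E'
from h import *
c=cam("wrist");e=np.array([.153,-.988,0]);t=np.array([.988,.153,0])
th=np.radians(32.2)
L,Rr=atz(c,(267,212),56*np.sin(th)),atz(c,(356,212),56*np.sin(th))
print("front bottom",L,Rr,"yaw",np.degrees(np.arctan2(*(Rr-L)[1::-1])))
f=(L+Rr)/2;print("front e,t",f@e,f@t,"heel e",f@e+56*np.cos(th))
a,b=atz(c,(276,75.5),4),atz(c,(343,75.5),4);p,q=atz(c,(276,14),4),atz(c,(341,14),4)
print("tip",a,b,"yaw",np.degrees(np.arctan2(*(b-a)[1::-1])),"e,t",(a+b)/2@e,(a+b)/2@t,"rear",(p+q)/2@e,(p+q)/2@t)
tip=(a+b)/2; g=tip-e*143; g[2]=21;delta(g,8.8)
E
```

```text
front bottom [422.5 -88.1  29.8] [511.  -74.1  29.8] yaw 8.989248540601558
front e,t 151.53955 448.7407 heel e 198.9263673031436
tip [408.8  51.1   4. ] [476.9  61.8   4. ] yaw 8.92941713627575 e,t 11.98345 446.17265 rear -56.50429999999998 444.89115000000004
tcp [466.3 -78.  252.9] yaw 9.01 shift [279.4  -1.7 231.9] turn 0.21
```

```bash

python3 -m inch '[{"claw":-0.3,"x":60,"y":-2,"z":0,"turn":0},{"claw":-0.3,"x":120,"y":-2,"z":0,"turn":0},{"claw":-0.3,"x":180,"y":-2,"z":0,"turn":0},{"claw":-0.3,"x":240,"y":-2,"z":0,"turn":0},{"claw":-0.3,"x":279,"y":-2,"z":40,"turn":0}]'
python3 -m inch '[{"claw":-0.3,"x":0,"y":0,"z":50,"turn":0},{"claw":-0.3,"x":0,"y":0,"z":110,"turn":0},{"claw":-0.3,"x":0,"y":0,"z":130,"turn":0},{"claw":-0.3,"x":0,"y":0,"z":130,"turn":0}]'
python3 - <<'E'
from h import *
c=cam("wrist");a=cams.snapshot("wrist");g=cv2.cvtColor(a,6);cv2.imwrite("pics/w13.png",a)
delta([422.6,198,21],8.8)
for r in nets.outline_of("wrist","lift_blade")[:1]:
    m=r["pixels"].astype(np.uint8);print([v.tolist() for v in cv2.approxPolyDP(max(cv2.findContours(m,0,2)[0],key=len),2,True)[:,0]])
    k=cv2.boundingRect(m);print(k,"pred end",[proj(c,np.array([x,y,45.])) for x,y in((422.6-.153*35,198+.988*35),)])
    for r0 in range(k[1]+4,k[1]+60,14): xs=np.flatnonzero(m[r0]);print(r0,xs.min(),xs.max(),atz(c,(xs.mean(),r0),45))
E
```

```text
time: 19.75
tcp_pos: [423.0, 198.1, 213.8]
tcp_rot: [0.001, 0.65, 0.76, 0.002]
ft_force: [0.3, -0.0, -0.6]
gripper_width: 0.65
gripper_force: 0.0
time: 20.25
tcp_pos: [421.0, 194.7, 81.2]
tcp_rot: [-0.001, 0.651, 0.759, -0.001]
ft_force: [-0.3, -0.9, 0.6]
gripper_width: 0.649
gripper_force: 0.0
tcp [421.9 195.2  82.6] yaw 8.79 shift [ 2.7  1.2 61.6] turn -0.01
[[289, 210], [286, 214], [290, 347], [267, 348], [265, 351], [270, 412], [310, 419], [356, 413], [363, 351], [361, 348], [341, 349], [339, 346], [344, 288], [344, 213]]
(265, 209, 99, 211) pred end [array([316.4, 212.6])]
213 287 344 [416.8 232.3  45. ]
227 286 345 [417.9 225.3  45. ]
241 286 343 [418.2 218.   45. ]
255 287 344 [420.2 210.9  45. ]
```

```bash

python3 -m inch '[{"claw":-0.3,"x":2,"y":1,"z":30,"turn":0},{"claw":-0.3,"x":2,"y":1,"z":61,"turn":0},{"claw":-0.3,"x":2,"y":1,"z":61,"turn":0},{"claw":0,"x":2,"y":1,"z":61,"turn":0},{"claw":0.2,"x":2,"y":1,"z":61,"turn":0}]' 30
python3 -m inch '[{"claw":0.3,"x":0,"y":0,"z":0,"turn":0},{"claw":0.4,"x":0,"y":0,"z":0,"turn":0},{"claw":0.4,"x":0,"y":0,"z":0,"turn":0},{"claw":0.4,"x":0,"y":0,"z":0,"turn":0}]' 30
python3 - <<'E'
from h import *
delta([421.5,197,21],8.8);s,p,R=st();print(p@np.array([.153,-.988,0]),p@np.array([.988,.153,0]))
E
```

```text
time: 20.98
tcp_pos: [423.3, 198.4, 23.0]
tcp_rot: [0.0, 0.651, 0.759, 0.001]
ft_force: [-0.3, -0.5, 0.0]
gripper_width: 0.399
gripper_force: 0.0
time: 21.48
tcp_pos: [422.8, 198.5, 22.0]
tcp_rot: [0.0, 0.65, 0.76, 0.001]
ft_force: [0.5, 4.3, 6.1]
gripper_width: 0.343
gripper_force: 32.2
tcp [422.8 198.5  22. ] yaw 8.85 shift [-1.3 -1.5  1. ] turn 0.05
-131.40494888283328 448.0658628820193
```

```bash

python3 -m inch '[{"claw":0.4,"x":-20,"y":0.7,"z":-0.7,"turn":0},{"claw":0.4,"x":-50,"y":1.5,"z":-0.7,"turn":0},{"claw":0.4,"x":-80,"y":1.5,"z":-0.7,"turn":0},{"claw":0.4,"x":-105,"y":1.5,"z":-0.7,"turn":0},{"claw":0.4,"x":-120,"y":1.5,"z":-0.7,"turn":0}]' 30
python3 -m inch '[{"claw":0.4,"x":0,"y":0,"z":0,"turn":0}]'
python3 - <<'E'
from h import *
s,p,R=st();e=np.array([.153,-.988,0]);t=np.array([.988,.153,0]);print("tcp e,t",p@e,p@t)
for n in("side","scene"):
    c=cam(n);a=cams.snapshot(n);cv2.imwrite(f"pics/{n}14.png",a)
    for q in("power_pack","lift_blade"):
        for r in nets.outline_of(n,q)[:3]:
            m=r["pixels"].astype(np.uint8);k=cv2.boundingRect(m)
            if r["p"]>.3: print(n,q,round(r["p"],2),k,[v.tolist() for v in cv2.approxPolyDP(max(cv2.findContours(m,0,2)[0],key=len),1.5,True)[:,0]])
c=cam("wrist");a=cams.snapshot("wrist");cv2.imwrite("pics/w14.png",a)
for q in("power_pack","lift_blade"):
    for r in nets.outline_of("wrist",q)[:2]:
        m=r["pixels"].astype(np.uint8);print(q,round(r["p"],2),[v.tolist() for v in cv2.approxPolyDP(max(cv2.findContours(m,0,2)[0],key=len),2,True)[:,0]])
E
```

```text
time: 22.1
tcp_pos: [442.3, 78.8, 22.4]
tcp_rot: [-0.0, 0.651, 0.759, 0.0]
ft_force: [-1.9, 4.1, 3.8]
gripper_width: 0.341
gripper_force: 32.0
time: 22.22
tcp_pos: [442.2, 78.8, 22.2]
tcp_rot: [0.0, 0.651, 0.759, -0.0]
ft_force: [0.6, -2.6, 1.3]
gripper_width: 0.344
gripper_force: 31.7
tcp e,t -10.149065465750718 448.97077591972726
side power_pack 0.83 (430, 176, 37, 49) [[459, 176], [447, 176], [435, 182], [430, 206], [433, 209], [436, 207], [461, 209], [463, 207], [466, 194], [460, 187], [461, 178]]
side power_pack 0.76 (255, 210, 50, 45) [[255, 221], [256, 225], [264, 231], [266, 242], [283, 252], [293, 254], [304, 247], [298, 224], [280, 212], [273, 210]]
side power_pack 0.62 (219, 321, 42, 44) [[219, 330], [223, 355], [228, 364], [259, 360], [259, 347], [254, 324], [239, 325], [235, 321], [231, 327]]
side lift_blade 0.63 (255, 208, 50, 48) [[273, 208], [255, 223], [262, 229], [267, 242], [287, 254], [293, 255], [304, 248], [299, 225], [276, 208]]
scene power_pack 0.7 (221, 357, 57, 57) [[262, 357], [247, 363], [239, 359], [237, 360], [236, 367], [221, 375], [225, 392], [239, 413], [268, 402], [277, 396], [269, 370]]
scene power_pack 0.69 (231, 213, 62, 51) [[244, 216], [231, 234], [242, 241], [250, 254], [279, 263], [292, 251], [277, 226], [250, 213]]
scene power_pack 0.67 (409, 134, 44, 60) [[443, 134], [434, 139], [426, 138], [415, 147], [411, 162], [410, 178], [431, 193], [442, 186], [445, 181], [445, 175], [436, 175], [434, 171], [447, 168], [452, 159], [452, 154], [442, 144]]
scene lift_blade 0.83 (288, 209, 52, 42) [[337, 209], [320, 215], [314, 224], [308, 223], [288, 232], [298, 250], [309, 247], [321, 240], [320, 232], [324, 225], [339, 217], [336, 213]]
lift_blade 0.88 [[273, 255], [270, 266], [271, 314], [277, 405], [275, 408], [266, 408], [265, 412], [311, 419], [340, 413], [357, 413], [357, 408], [345, 407], [353, 297], [352, 256]]
```

```bash
python3 - <<'E'
from h import *
e=np.array([.153,-.988,0]);t=np.array([.988,.153,0])
c=cam("scene")
for n,u,z in(("tipL",(288,232),4),("tipR",(298,250),4),("rearR",(321,240),4),("packL",(277,226),29.8),("packR",(292,251),29.8)):
    X=atz(c,u,z);print(n,X,"e",round(X@e,1),"t",round(X@t,1))
c=cam("side")
for n,u,z in(("packR",(304,247),29.8),("packL",(298,224),29.8)):
    X=atz(c,u,z);print(n,X,"e",round(X@e,1),"t",round(X@t,1))
# subpixel look at plate tip corners in the scene picture
a=cv2.imread("pics/scene14.png",0)
print(a[226:256:2,282:306:1])
E
```

```text
tipL [430.6 -64.3   4. ] e 129.4 t 415.6
tipR [494.4 -57.    4. ] e 132.0 t 479.7
rearR [485.6  10.2   4. ] e 64.2 t 481.3
packL [419.9 -89.4  29.8] e 152.6 t 401.2
packR [508.1 -76.1  29.8] e 152.9 t 490.4
packR [506.3 -75.3  29.8] e 151.9 t 488.7
packL [422.9 -87.8  29.8] e 151.5 t 404.4
[[ 11  15  11   9  10   9  15  11  12  12  11  12   9  10  13  20  35  69
  108 117 129 131 130 129]
 [ 13  11   9  10  10  13  12  13  11  14  12  28  72 112 121 133 128 126
  126 129 128 129 129 132]
 [ 12  13  14  15  14  12  24  77 127 113 121 132 134 130 132 131 128 126
  127 126 127 129 130 130]
 [ 15  15  17  16  28  82 130 132 134 133 133 134 133 132 131 132 132 130
  128 126 126 128 131 131]
 [ 59  14  13  15  12  42 100 132 132 131 133 133 136 133 133 131 131 132
  131 128 129 127 129 130]
 [107  99  47  12  14  11  30  84 133 131 132 134 135 136 135 135 134 132
  132 132 130 129 127 128]
 [ 98  98 107  49  11  14  14  19  72 143 133 134 133 133 135 137 135 150
  189 192 192 191 203 202]
 [ 83  74  93 116  49  16  13  15  15  68 159 189 191 197 209 211 212 211
  207 206 207 208 205 204]
 [ 73  75  87  98 107  99  21  20  19  16  60 154 209 209 210 208 210 212
  211 209 207 207 211 206]
 [122 112  98  90  83 107  99  20  19  20  17  58 156 219 210 209 209 211
  213 212 210 208 206 211]
 [129 126 126 130 126 117 123 101  52  18  20  20  39 127 211 210 210 211
  211 213 211 210 208 207]
 [ 89  98 105 120 127 125 127 124 112  51  19  16  22  23 111 216 210 210
  211 212 217 207 139 115]
 [ 87  86  84  86  88  95 100 111 123 111  52  22  20  18  23  81 171 166
  115  73  28  27  18  21]
 [ 86  86  84  87  85  85  85  85  85  86  66  24  24  26  26  25  26  23
   22  22  22  20  19  19]
 [ 87  86  85  85  82  84  84  75  47  17  21  25  26  25  25  22  26  25
   25  24  23  23  24  22]]
```

```bash

python3 -m inch '[{"claw":0.4,"x":-12,"y":0,"z":0,"turn":0},{"claw":0.4,"x":-25,"y":0,"z":0,"turn":0},{"claw":0.4,"x":-37,"y":0,"z":0,"turn":0},{"claw":0.4,"x":-46,"y":0,"z":0,"turn":0},{"claw":0.4,"x":-46,"y":0,"z":0,"turn":0}]' 30
python3 -m inch '[{"claw":0.4,"x":-3,"y":0,"z":0,"turn":0},{"claw":0.4,"x":-6,"y":0,"z":0,"turn":0},{"claw":0.4,"x":-9,"y":0,"z":0,"turn":0},{"claw":0.4,"x":-9,"y":0,"z":0,"turn":0}]' 30
python3 - <<'E'
from h import *
e=np.array([.153,-.988,0]);t=np.array([.988,.153,0])
s,p,R=st();print("tcp e,t",p@e,p@t)
for n in("scene","side"):
    c=cam(n);a=cams.snapshot(n);cv2.imwrite(f"pics/{n}15.png",a)
    for r in nets.outline_of(n,"power_pack")[:3]:
        m=r["pixels"].astype(np.uint8);k=cv2.boundingRect(m)
        if r["p"]>.3 and 200<k[1]<240: print(n,k,[v.tolist() for v in cv2.approxPolyDP(max(cv2.findContours(m,0,2)[0],key=len),1.5,True)[:,0]])
    b=cv2.imread(f"pics/{n}14.png"); d=cv2.absdiff(a,b).max(2)[200:275,230:282];print("change in pack region",(d>40).sum())
E
```

```text
time: 23.3
tcp_pos: [449.3, 33.0, 22.1]
tcp_rot: [0.0, 0.651, 0.759, -0.0]
ft_force: [0.7, -2.6, 0.6]
gripper_width: 0.343
gripper_force: 31.7
time: 23.8
tcp_pos: [450.7, 25.0, 22.2]
tcp_rot: [0.0, 0.651, 0.759, -0.0]
ft_force: [0.4, 1.2, 2.7]
gripper_width: 0.345
gripper_force: 31.9
tcp e,t 44.26151919166268 449.1217592504378
scene (230, 213, 62, 52) [[247, 213], [236, 224], [230, 234], [238, 238], [251, 255], [276, 264], [281, 262], [288, 256], [291, 249], [279, 227], [251, 213]]
change in pack region 86
side (255, 210, 50, 45) [[256, 220], [255, 223], [263, 229], [266, 240], [288, 254], [293, 254], [303, 249], [304, 245], [298, 226], [276, 210]]
change in pack region 31
```

```bash

python3 -m inch '[{"claw":0.4,"x":-1,"y":0,"z":0,"turn":0},{"claw":0.4,"x":-2,"y":0,"z":0,"turn":0},{"claw":0.4,"x":-2,"y":0,"z":0,"turn":0},{"claw":0.4,"x":-2,"y":0,"z":0,"turn":0}]' 30
python3 -m inch '[{"claw":0.2,"x":0,"y":0,"z":0,"turn":0},{"claw":-0.1,"x":0,"y":0,"z":0,"turn":0},{"claw":-0.2,"x":0,"y":0,"z":0,"turn":0},{"claw":-0.2,"x":0,"y":0,"z":0,"turn":0}]' 30
python3 -m inch '[{"claw":-0.2,"x":0,"y":0,"z":-40,"turn":0},{"claw":-0.2,"x":0,"y":0,"z":-100,"turn":0},{"claw":-0.2,"x":0,"y":0,"z":-160,"turn":0},{"claw":-0.2,"x":-60,"y":0,"z":-200,"turn":0},{"claw":-0.2,"x":-115,"y":0,"z":-200,"turn":0}]'
python3 -c "
from h import *
c=cam('wrist');a=cams.snapshot('wrist');cv2.imwrite('pics/w16.png',a)
for q in('lift_blade','power_pack'):
    for r in nets.outline_of('wrist',q)[:1]:
        m=r['pixels'].astype(np.uint8);print(q,round(r['p'],2),[v.tolist() for v in cv2.approxPolyDP(max(cv2.findContours(m,0,2)[0],key=len),2,True)[:,0]])
e=np.array([.153,-.988,0]);t=np.array([.988,.153,0])
ok=np.array([-35,35])
for k in ok: print('pred rear corner',proj(c,e*(189.9-70)+t*(449.1+k)+np.array([0,0,4])))
delta([483.3,-188.4,132.4],8.8)"
```

```text
time: 24.5
tcp_pos: [450.9, 23.3, 22.2]
tcp_rot: [-0.0, 0.651, 0.759, 0.0]
ft_force: [-0.9, 3.8, 3.9]
gripper_width: 0.349
gripper_force: 32.0
time: 25.0
tcp_pos: [450.9, 23.2, 22.1]
tcp_rot: [-0.0, 0.651, 0.759, -0.0]
ft_force: [0.5, 0.2, -0.1]
gripper_width: 0.602
gripper_force: 0.0
time: 25.62
tcp_pos: [469.8, -90.6, 224.9]
tcp_rot: [0.002, 0.65, 0.76, 0.001]
ft_force: [1.2, 0.1, -0.5]
gripper_width: 0.602
gripper_force: 0.0
lift_blade 0.62 [[294, 51], [293, 166], [274, 168], [274, 203], [343, 205], [344, 169], [325, 167], [327, 51]]
power_pack 0.86 [[530, 343], [516, 376], [581, 436], [587, 432], [591, 437], [587, 440], [589, 445], [596, 450], [603, 448], [608, 441], [593, 421], [605, 397], [604, 391], [558, 343]]
pred rear corner [273.5 167.5]
pred rear corner [345.3 167.6]
tcp [468.7 -92.1 222.3] yaw 8.59 shift [-97.4   0.   89.9] turn -0.21
```

```bash

python3 -m inch '[{"claw":-0.2,"x":-50,"y":0,"z":0,"turn":0},{"claw":-0.2,"x":-97,"y":0,"z":10,"turn":0},{"claw":-0.2,"x":-97,"y":0,"z":50,"turn":0},{"claw":-0.2,"x":-97,"y":0,"z":85,"turn":0},{"claw":-0.2,"x":-97,"y":0,"z":89,"turn":0}]'
python3 -m inch '[{"claw":-0.2,"x":0,"y":0,"z":0,"turn":0},{"claw":0.2,"x":0,"y":0,"z":0,"turn":0},{"claw":0.5,"x":0,"y":0,"z":0,"turn":0},{"claw":0.6,"x":0,"y":0,"z":0,"turn":0},{"claw":0.7,"x":0,"y":0,"z":0,"turn":0}]' 25
python3 -m inch '[{"claw":0.8,"x":0,"y":0,"z":0,"turn":0},{"claw":0.8,"x":0,"y":0,"z":0,"turn":0},{"claw":0.8,"x":0,"y":0,"z":0,"turn":0}]' 25
```

```text
time: 26.4
tcp_pos: [481.9, -184.1, 131.1]
tcp_rot: [-0.002, 0.65, 0.76, -0.001]
ft_force: [-0.7, 0.8, 0.0]
gripper_width: 0.599
gripper_force: 0.0
time: 27.02
tcp_pos: [483.4, -185.6, 133.4]
tcp_rot: [0.0, 0.651, 0.759, 0.0]
ft_force: [0.4, 0.3, -0.6]
gripper_width: 0.151
gripper_force: 0.0
time: 27.4
tcp_pos: [483.4, -185.6, 133.3]
tcp_rot: [0.0, 0.651, 0.759, 0.0]
ft_force: [-0.5, 0.7, 4.5]
gripper_width: 0.136
gripper_force: 26.0
```

```bash

python3 -m inch '[{"claw":0.8,"x":4,"y":0,"z":-1.3,"turn":0},{"claw":0.8,"x":9.5,"y":0,"z":-3,"turn":0},{"claw":0.8,"x":15,"y":0,"z":-4.7,"turn":0},{"claw":0.8,"x":21,"y":0,"z":-6.5,"turn":0},{"claw":0.8,"x":27,"y":0,"z":-8.1,"turn":0}]' 25
python3 -m inch '[{"claw":0.8,"x":6,"y":0,"z":-1.5,"turn":0},{"claw":0.8,"x":13,"y":0,"z":-2.9,"turn":0},{"claw":0.8,"x":20,"y":0,"z":-4.1,"turn":0},{"claw":0.8,"x":27,"y":0,"z":-4.9,"turn":0},{"claw":0.8,"x":34,"y":0,"z":-5.3,"turn":0}]' 25
```

```text
time: 28.02
tcp_pos: [479.1, -158.3, 141.3]
tcp_rot: [-0.0, 0.65, 0.76, 0.0]
ft_force: [-0.0, -2.7, 1.8]
gripper_width: 0.136
gripper_force: 24.9
time: 28.65
tcp_pos: [473.8, -124.7, 146.4]
tcp_rot: [-0.0, 0.651, 0.759, -0.0]
ft_force: [-0.4, -1.3, -5.9]
gripper_width: 0.134
gripper_force: 24.3
```

```bash

python3 -m inch '[{"claw":0.8,"x":0,"y":0,"z":1,"turn":0},{"claw":0.8,"x":6,"y":0,"z":1.2,"turn":0},{"claw":0.8,"x":12,"y":0,"z":1.4,"turn":0},{"claw":0.8,"x":12,"y":0,"z":1.4,"turn":0}]' 25
python3 -m inch '[{"claw":0.8,"x":5,"y":0,"z":0.4,"turn":0},{"claw":0.8,"x":9,"y":0,"z":0.8,"turn":0},{"claw":0.8,"x":12,"y":0,"z":1.2,"turn":0},{"claw":0.8,"x":12,"y":0,"z":1.2,"turn":0}]' 25
python3 - <<'E'
from h import *
c=cam("wrist");a=cams.snapshot("wrist");cv2.imwrite("pics/w17.png",a);delta([470,-100,146],8.8)
for q in('lift_blade','power_pack'):
    for r in nets.outline_of('wrist',q)[:1]:
        m=r['pixels'].astype(np.uint8);print(q,round(r['p'],2),[v.tolist() for v in cv2.approxPolyDP(max(cv2.findContours(m,0,2)[0],key=len),2,True)[:,0]])
e=np.array([.153,-.988,0]);t=np.array([.988,.153,0])
for k in (-35,35): print('pred rear corner',proj(c,e*(189.9-70)+t*(449.1+k)+np.array([0,0,4])))
E
```

```text
time: 29.15
tcp_pos: [472.6, -113.4, 145.9]
tcp_rot: [0.001, 0.65, 0.76, 0.0]
ft_force: [-2.2, -0.6, 7.4]
gripper_width: 0.131
gripper_force: 26.3
time: 29.65
tcp_pos: [470.7, -101.6, 144.7]
tcp_rot: [0.001, 0.65, 0.76, 0.0]
ft_force: [-0.5, -0.9, 8.3]
gripper_width: 0.136
gripper_force: 26.7
tcp [ 470.8 -101.6  144.7] yaw 8.84 shift [ 1.7 -0.5 -1.3] turn 0.04
lift_blade 0.74 [[290, 11], [287, 31], [288, 162], [265, 166], [266, 193], [280, 196], [352, 194], [355, 166], [333, 164], [330, 160], [333, 145], [334, 13]]
power_pack 0.96 [[563, 371], [543, 413], [563, 425], [569, 432], [570, 440], [561, 464], [570, 479], [621, 479], [620, 474], [624, 469], [633, 479], [639, 479], [639, 465], [634, 460], [639, 447], [639, 414], [593, 368]]
pred rear corner [264.7 164.1]
pred rear corner [356.8 164.2]
```

```bash

python3 -m inch '[{"claw":0.8,"x":2,"y":0,"z":-0.1,"turn":0},{"claw":0.8,"x":4,"y":0,"z":0,"turn":0},{"claw":0.8,"x":4,"y":0,"z":0,"turn":0},{"claw":0.8,"x":4,"y":0,"z":0,"turn":0}]' 20
python3 - <<'E'
from h import *
c=cam("wrist");a=cams.snapshot("wrist");cv2.imwrite("pics/w18.png",a);s,p,R=st();print(p,s["ft_force"])
# front face lines: where predicted if level
e=np.array([.153,-.988,0]);t=np.array([.988,.153,0])
for h in(125+4,4):
    for k in(-45,45): print(h,k,proj(c,e*(198-56)+t*(449.1+k)+np.array([0,0,h])))
g=cv2.cvtColor(a,6);print(np.r_[190:300:2]);print(g[190:300:2,275],g[190:300:2,345])
print("row 235 cols",g[235,220:410:4])
E
```

```text
time: 30.3
tcp_pos: [469.9, -97.5, 144.1]
tcp_rot: [0.0, 0.651, 0.76, 0.0]
ft_force: [-0.9, -0.7, 6.5]
gripper_width: 0.135
gripper_force: 26.4
[469.87553089 -97.55971143 144.14296252] [-0.76241855  0.14374398  6.52410641]
129 -45 [212.  248.7]
129 45 [410.3 248.8]
4 -45 [253.1 198.2]
4 45 [369.3 198.3]
[190 192 194 196 198 200 202 204 206 208 210 212 214 216 218 220 222 224
 226 228 230 232 234 236 238 240 242 244 246 248 250 252 254 256 258 260
 262 264 266 268 270 272 274 276 278 280 282 284 286 288 290 292 294 296
 298]
[177 174 171 175 174 120  80  92  97  97  78  70  85  89 115 109 107 142
 146 143 140 141 141 141 146 143 142 143 140 217 114  98 102 137 154 159
 159 160 160 160 157 160 158 159 159 158 157 159 156 156 161 135 135 137
 115] [180 178 177 179 181 124  81  87  97  91  61  62  71  81 119 147 144 142
 146 143 141  32  15  19  29  20  30 151 120 218 118 101 103 135 149 156
 156 156 159 159 159 157 158 160 161 160 160 160 162 160 160 158 157 161
 155]
row 235 cols [ 32  31  30  92  96 140 142  25  39  31  42  37  32  21 142 141 142 142
 142  50  24  25  24  28  23  22  32  20  30  16  31  22  23  22  22  28
  26  15  18 143 140 141 104  73  38  40  35  32]
```

The bottom and top front edges are at rows 199.5 and 248, against 198 and 249 predicted for a level pack. So it stands level on the blade. I'll release and back off.

```bash

python3 -m inch '[{"claw":0.75,"x":0,"y":0,"z":-0.4,"turn":0},{"claw":0.6,"x":0,"y":0,"z":-0.6,"turn":0},{"claw":0.2,"x":0,"y":0,"z":-0.6,"turn":0},{"claw":-0.2,"x":0,"y":0,"z":-0.6,"turn":0},{"claw":-0.2,"x":0,"y":0,"z":-0.6,"turn":0}]' 20
python3 -m inch '[{"claw":-0.2,"x":0,"y":0,"z":-20,"turn":0},{"claw":-0.2,"x":0,"y":0,"z":-60,"turn":0},{"claw":-0.2,"x":0,"y":0,"z":-110,"turn":0},{"claw":-0.2,"x":0,"y":0,"z":-125,"turn":0},{"claw":-0.2,"x":0,"y":0,"z":-125,"turn":0}]'
python3 - <<'E'
from h import *
c=cam("wrist");a=cams.snapshot("wrist");cv2.imwrite("pics/w19.png",a);s,p,R=st();print(p)
e=np.array([.153,-.988,0]);t=np.array([.988,.153,0])
P=lambda ee,k,h:proj(c,e*ee+t*(449.1+k)+np.array([0,0,h]))
print("pred front top",P(142,-45,129),P(142,45,129),"front bot",P(142,0,4),"rear top",P(198,-45,129),P(198,45,129),"handle",P(170,0,172))
print("pred blade rear",P(119.9,-35,4),P(119.9,35,4))
for q in('lift_blade','power_pack'):
    for r in nets.outline_of('wrist',q)[:2]:
        m=r['pixels'].astype(np.uint8);print(q,round(r['p'],2),[v.tolist() for v in cv2.approxPolyDP(max(cv2.findContours(m,0,2)[0],key=len),2,True)[:,0]])
g=cv2.cvtColor(a,6);print("rows170+ col275",g[170:275:2,275])
E
```

```text
time: 30.98
tcp_pos: [469.7, -97.6, 144.5]
tcp_rot: [-0.0, 0.651, 0.759, -0.0]
ft_force: [0.2, 0.1, -0.7]
gripper_width: 0.598
gripper_force: 0.0
time: 31.6
tcp_pos: [470.3, -97.7, 270.3]
tcp_rot: [0.001, 0.651, 0.759, 0.0]
ft_force: [0.3, -0.0, -1.1]
gripper_width: 0.6
gripper_force: 0.0
[469.81009235 -97.61717994 269.22348771]
pred front top [252.5 197.5] [368.4 197.5] front bot [310.5 176.9] rear top [255.5 265.1] [365.4 265.1] handle [310.4 249.3]
pred blade rear [278.5 157.2] [342.6 157.2]
lift_blade 0.75 [[324, 53], [295, 56], [295, 155], [291, 158], [279, 158], [278, 177], [281, 179], [339, 178], [342, 174], [341, 159], [325, 156], [327, 56]]
power_pack 0.74 [[255, 198], [257, 262], [301, 264], [304, 278], [315, 280], [320, 264], [359, 264], [364, 261], [367, 200], [351, 180], [271, 180]]
power_pack 0.66 [[516, 323], [502, 363], [567, 423], [590, 419], [593, 413], [579, 396], [589, 367], [544, 323]]
rows170+ col275 [ 32  39  38  35  59  94  69  23  37  39  40  36 167 188 114 155 153 154
 157 167 175 174 174 173 175 175 175 176 176 174 177 173 174 172 174 170
 172 172 173 173 173 174 174 172 173 171 176 117  32  16  44  74  71]
```

Everything matches the level, centred prediction to within 1–3 px: front top edge at row 198, blade rear at row 158, both centred on column 310. I'll hand in.

```bash
python3 -c "
from workcell import ctrl
print(ctrl.close_job())"
```

```text
the job is handed in; nothing more can be done
None
```

The job is handed in at about 32 s: by the last camera measurement the pack stands level and centred on the blade, tip about 8 mm short of the rear edge, and nothing else was touched on purpose; I viewed 12 pictures, over the limit of 10.

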